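# Start a 20-minute erase on the ultraviolet chip eraser

### The job

Start a 20-minute run on the ultraviolet chip eraser. First slide its tray of chips fully home (the lamp lights as soon as the timer is wound), then wind the timer knob clockwise past the red top mark until it stands firmly against its stop, which cocks the bell, and turn it back down to the green 20-minute mark and let go. Feel for the stop and do not force it, for it strips easily; do not push or twist the loose-standing case out of its place, and leave the things beside it where they lie.

Things in the scene. Friction and masses are not known exactly. Their poses are not given: they have to be found in the camera images.
- eraser: the eraser's grey case, 120 (its x) x 220 (its y) x 74 mm, 1.6 to 2.2 kg with all in it; stands loose on four rubber feet. Origin: centre of its underside; its -x side is the front, where the tray comes out; yaw within 0.3 rad of 0. It slides if pushed sideways with more than about 8 N or twisted with more than about 0.8 N m
- eraser_corner (a point): the far left upper corner of the case, at (60, 110, 74) mm in the case's frame
- tray (a joint): how far the chip tray stands out of the front of the case (m), along the case's -x: 0 fully home. It slides with about 2.5 N of friction and stays where it is left
- tray_lip (a point): the middle of the front face of the tray's black finger lip (lip 60 mm wide, 8 mm high, 60 mm above the bench, standing 11 mm out of the upper part of the tray's grey front plate); push here along the case's +x. It lies 45 mm to the left (+y) of the case's middle
- timer (a joint): angle of the timer knob (rad): 0 with its white line at the white dot (off), towards the case's +y; grows clockwise seen from above, 0.09 rad a minute: green 20-minute mark at 1.80, red top mark (30 minutes) at 2.70. Takes about 0.12 N m to keep it winding, less to turn back; stays where it is left. Starts 0.7 and 1.25
- timer_grip (a point): on the knob's upright axis, half way up its bar grip, 94 mm above the bench, at (0, -58) mm in the case's frame. Black bar grip 12 mm thick, 42 mm long, top 102 mm above the bench; its foot is a 46 mm round skirt, top 83 mm above the bench, over a flat black dial of 86 mm diameter. The point's +y points along the bar to the end with the white line
- bell_latch (a joint): the bell latch inside the timer: 0 at rest, 0.10 rad cocked. The knob meets it 0.15 to 0.60 rad past the red top mark, differently in every timer; from there it needs about 0.3 N m for another 0.1 rad, until the latch is over and the knob stands against a hard stop. The latch stays cocked when the knob is turned back
- ic_tube: bystander: grey plastic tube for chips, 14 x 240 x 9 mm, lying on the bench before the case, under the front right; origin at the centre of its underside
- screwdriver: bystander: small screwdriver with a blue handle, 16 x 133 x 16 mm, lying left of the case
- flux_tin: bystander: small white round tin, 61 x 56 x 27 mm, standing right of the case
- latch: the same latch arm, hidden inside the case, 30 mm from the knob's axis (origin on that axis, at the dial). Standing firmly against the stop means 0.42 to 0.65 N m at the knob (less reads as the latch still going over or only touching); above 0.7 N m the arm is overstrained and the timer is spoiled. Against the stop the torque rises by about 0.07 N m for every 0.01 rad

How it is judged (in metres and radians):
On the way, in this order (a step that is already met when the one before it is completed fails the run):
1. the tray is fully home, within 2 mm (value of joint tray below 0.002 m), for 0.2 s.
2. the timer is wound past the top mark and stands firmly against its stop: the latch is over (0.08 rad or more) and loaded with more than 10 N (0.42 N m at the knob does it), with the tray home (value of joint bell_latch above 0.08 rad and contact force between latch and anything else above 10 N and value of joint tray below 0.003 m), for 0.1 s.
At the end, for the whole second after the job is handed in: The timer knob stands still at 20 minutes within 1 minute (1.71 to 1.89 rad), the bell latch is cocked (over 0.08 rad), the tray is home within 3 mm, and the case is at rest in its place (value of joint timer between 1.71 and 1.89 rad and velocity of joint timer between -0.02 and 0.02 rad/s and value of joint bell_latch above 0.08 rad and value of joint tray below 0.003 m and linear speed of eraser below 0.01 m/s); the robot touches nothing.
It fails at once if the timer is forced against its stop (more than 25 N on the latch arm, 0.7 to 0.85 N m at the knob) (contact force between latch and anything else above 25 N).
It fails at once if the case is pushed or twisted out of its place (its origin by more than 10 mm, or its corner by more than 14 mm) (distance of eraser from where it was at the start of the episode above 0.01 m or distance of eraser_corner from where it was at the start of the episode above 0.014 m).
It fails at once if a bystander is moved by more than 15 mm (distance of any of ic_tube, screwdriver, flux_tin from where it was at the start of the episode above 0.015 m).
It also fails if it takes over 64 s, if anything falls off the work surface, if the arm or the gripper's body presses on something with over 40 N, if the wrist force passes 120 N, or if a joint passes its speed limit or range.

### The arm

A 6-joint arm with a two-finger parallel gripper is mounted at the origin on a cart in front of the work surface, level with it; the furniture and walls round the work are solid. World frame = base frame: x ahead of the robot, y to its left, z up, the work surface at z = 0. Lengths are in mm, angles in rad, forces in N, time in s.
With the tool pointing down it reaches from about 300 to 775 mm from the base axis. Payload 14.6 kg.
Tool frame: the origin (TCP) lies midway between the tips of the shut fingers; the grasp point (between the pads) lies 19 mm behind it (manip.hold_point_z is the distance from the TCP to the grasp point, in mm); z points along the fingers, y is the direction in which the jaws open and shut (so a half turn about z gives the same grasp; the last joint's range is limited). The gripper opens to 94 mm and grips with 3 to 60 N. Pads are 16 mm wide; open, the fingers measure 119 mm over their backs; the gripper's body (75 mm by 177 mm) begins 78 mm behind the grasp point.
Start: joints at [-1.316, 0.3, 1.521, -0, 1.321, -0.067], TCP at [173.944, -521.759, 205.446] pointing down, gripper open.
Joint ranges: [-3.03, 3.03], [-0.79, 2.21], [0.23, 2.52], [-1.04, 4.18], [0, 3.07], [-2.55, 2.55]. Speed limits (rad/s): [2.22, 2.22, 2.57, 3.14, 3.14, 3.14].

### API

Orientations are given as [roll, pitch, yaw] about the fixed x, y, z axes, in that order (R = Rz(yaw) Ry(pitch) Rx(roll)).
In Python, from cell import manip gives the robot as it stands.
- The arm moves only by the shell command python3 -m crank 'ROWS' [OPENING] [FORCE]. ROWS is JSON, a list of rows, each an object with "offset": the shift along the world's x, y, z in m, a list of three; "spin": the turn about the world's z in degrees. In form: [{"offset": [dx, dy, dz], "spin": spin}, ...]. A call has exactly 8 rows; each row is the pose to reach, as a shift and turn from the pose measured when the call began; what a row does not reach only later rows make up. A row lasts 1/12 s, in which the tool goes at most 41.7 mm and 7.16 degrees, less where a joint would pass 70% of its speed; a pose out of reach is approached as far as the arm can. A call with a gripper value outside its range is refused whole. OPENING is the opening, from 0 (shut) to 1 (fully open), set as the call begins (- or left out, the last holds). The fingers move at their own pace and stop on an object; FORCE is the grip in N (left out, the last holds). Time passes only in rows, so rows that repeat a pose let the fingers close, or fill a call up. It gives the time, the measured TCP pose, the force and the opening at its end, in the units of the state.
- manip.read_state(): the state, without advancing time (a new reading comes with each control period).
- manip.camera(name): name is "scene" or "top" or "wrist"; returns a dict with "pixels" (400x640x3 uint8, red, green, blue), "fx", "fy", "cx", "cy" (pixels), "extrinsics" (4x4, takes a point from world to camera coordinates); the wrist camera has in their place "hand_eye" (4x4, takes a point from camera to tool coordinates, whose origin is the TCP and whose axes are the flange's). Camera axes: x right, y down, z forward; pixel columns grow to the right and rows downward; lengths in mm; the calibration is good to about 2 mm. A picture is of the moment at which its call begins: read the wrist's pose just before it. There is no depth.
- manip.sign_off(): hands the job in, once; it reports no verdict.
Trained networks look in a picture, given as the dict that the camera call returned (one of the last four; its "shot" number tells which), for a name from the list of things; names that differ only in an ending like _2 or _b are one class to them, and where a whole thing is asked for, a point or a joint stands for the part that bears it (a point fixed in the world has none). Each returns a list of dicts, best first, with "conf" (0 to 1); they miss things now and then, are a little off and sometimes report something else, mostly with a low value. They report only what shows in the picture. A call takes as long as a camera call.
- manip.search_frame(picture, name): "location" ([x, y, z] in mm, in world coordinates, good to about 4 mm: the middle of the surface that is visible of it).
- manip.masks_of(picture, name): "mask" (400x640 bool, what is visible of it).
The state is a dict: "clock": time; "joints": joint angles; "qd": joint speeds; "effort": joint torques, N m; "eef_pos": TCP position; "eef_rot": TCP orientation; "wrist_force": force on the tool from outside, world axes, zero at the start; "moment": the same for the moment, N m; "finger_gap": finger opening in mm.
Only numpy, scipy, OpenCV 4.12 (cv2) and the standard library are available. Lean on these libraries where they do the work, as an engineer would, in place of code of your own. Each camera call takes 0.05 s, during which the arm holds its last target. There are 200 camera calls.

## Working session

There is one attempt and no reset: what is moved stays moved. The work goes in short steps, Python scripts to look and compute and a shell command to move; the robot and the scene stay as the last step left them, time stands still between calls to the robot, and variables do not carry over. Pictures are saved under pics/ and viewed, about 8 in all and at most 12, crops included, and the job is handed in when it is done.

```bash
ls; mkdir -p pics; python3 - <<'E'
from cell import manip
import cv2,numpy as np
s=manip.read_state();print({k:np.round(v,3) for k,v in s.items()})
print(manip.hold_point_z)
for c in ("top","scene"):
    p=manip.camera(c); cv2.imwrite(f"pics/{c}1.png",p["pixels"][:,:,::-1])
    print(c,p["fx"],p["cx"],p["cy"],np.round(p["extrinsics"],3).tolist())
    for n in ("eraser","eraser_corner","tray_lip","timer_grip","ic_tube","screwdriver","flux_tin"):
        print(n,[(np.round(d["location"],0).tolist(),round(d["conf"],2)) for d in manip.search_frame(p,n)[:2]])
E
```

```text
pics
{'clock': np.float64(0.0), 'joints': array([-1.316,  0.3  ,  1.522, -0.   ,  1.321, -0.067]), 'qd': array([ 0.   ,  0.   , -0.001,  0.   ,  0.001, -0.   ]), 'effort': array([-1.0000e-03, -5.3181e+01, -3.5273e+01,  7.1000e-02,  2.4000e-02,
       -0.0000e+00]), 'eef_pos': array([ 173.876, -521.512,  204.891]), 'eef_rot': array([-3.14 , -0.   ,  0.322]), 'wrist_force': array([-0.565, -0.117, -0.362]), 'moment': array([ 0.046, -0.021, -0.067]), 'finger_gap': np.float64(94.196)}
18.8
top 385.7049329320488 319.12053379595426 203.43817299344744 [[0.006, -1.0, -0.006, 90.079], [-0.99, -0.005, -0.14, 534.395], [0.14, 0.007, -0.99, 861.709], [0.0, 0.0, 0.0, 1.0]]
eraser [([537.0, 14.0, 73.0], 0.79)]
eraser_corner [([537.0, 8.0, 75.0], 0.71), ([404.0, -96.0, 9.0], 0.48)]
tray_lip [([490.0, 67.0, 28.0], 0.76)]
timer_grip [([534.0, -59.0, 82.0], 0.85)]
ic_tube [([404.0, -95.0, 7.0], 0.78)]
screwdriver [([572.0, 155.0, 10.0], 0.66)]
flux_tin [([510.0, -161.0, 27.0], 0.73), ([539.0, 8.0, 73.0], 0.65)]
scene 443.45175273315584 318.61664113418146 199.34683720496474 [[-0.698, -0.716, -0.013, 452.638], [-0.402, 0.406, -0.821, 241.735], [0.593, -0.568, -0.571, 704.373], [0.0, 0.0, 0.0, 1.0]]
eraser [([520.0, 41.0, 69.0], 0.78)]
eraser_corner [([520.0, 36.0, 64.0], 0.86), ([534.0, -49.0, 87.0], 0.33)]
tray_lip [([469.0, 75.0, 40.0], 0.63)]
timer_grip [([534.0, -50.0, 88.0], 0.83)]
ic_tube [([410.0, -80.0, 11.0], 0.69)]
screwdriver [([407.0, -78.0, 14.0], 0.58), ([563.0, 160.0, 11.0], 0.57)]
flux_tin [([495.0, -157.0, 27.0], 0.81)]
```

```bash
python3 - <<'E'
import cv2
a=cv2.imread("pics/top1.png");b=cv2.imread("pics/scene1.png")
cv2.imwrite("pics/top1c.png",cv2.resize(a[100:330,190:470],None,fx=2.6,fy=2.6,interpolation=cv2.INTER_CUBIC))
cv2.imwrite("pics/scene1c.png",cv2.resize(b[80:380,150:550],None,fx=2,fy=2,interpolation=cv2.INTER_CUBIC))
E
```

```text
(no output)
```

View pics/top1c.png

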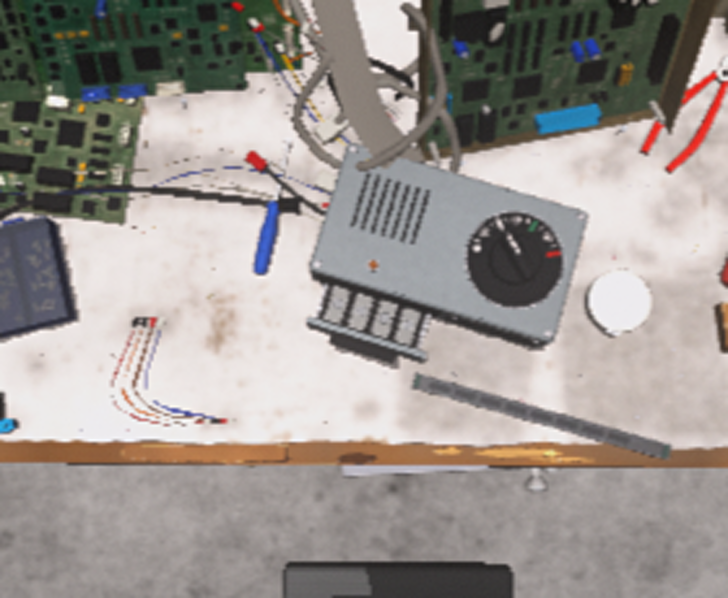

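View pics/scene1c.png

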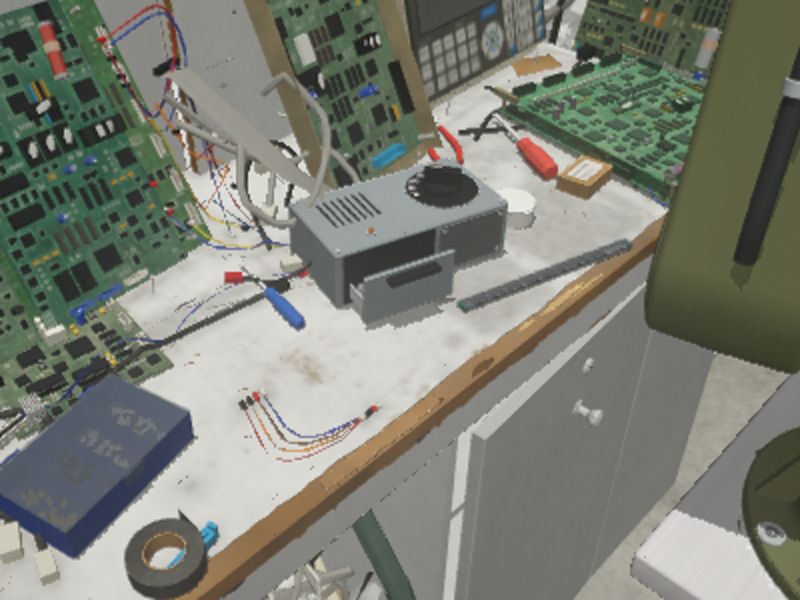

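The top view shows the case turned clockwise, with corners at crop (350,150), (585,213), (548,345) and (313,272). The tray is out at lower left with its lip at about (365,352), and the knob's white line runs from (515,250) to (498,222). Next I fit the case pose.

```bash
cat > h.py <<'E'
import numpy as np
def proj(P,p,E=None):
    E=np.array(p["extrinsics"]) if E is None else E
    c=np.asarray(P,float)@E[:3,:3].T+E[:3,3]
    return np.c_[p["fx"]*c[:,0]/c[:,2]+p["cx"],p["fy"]*c[:,1]/c[:,2]+p["cy"]]
def ray(uv,z,p,E=None):
    E=np.array(p["extrinsics"]) if E is None else E
    d=E[:3,:3].T@np.array([(uv[0]-p["cx"])/p["fx"],(uv[1]-p["cy"])/p["fy"],1]); o=-E[:3,:3].T@E[:3,3]
    return o+d*(z-o[2])/d[2]
def case(P,q):
    c,s=np.cos(q[2]),np.sin(q[2]); P=np.asarray(P,float)
    return np.c_[q[0]+c*P[:,0]-s*P[:,1],q[1]+s*P[:,0]+c*P[:,1],P[:,2]]
E
python3 - <<'E'
from cell import manip
from h import *
from scipy.optimize import least_squares
p=manip.camera("top")
uv=np.array([(350,148),(587,213),(548,347),(312,275)])/2.6+[190,100]
C=[(60,110,74),(60,-110,74),(-60,-110,74),(-60,110,74)]
r=least_squares(lambda q:(proj(case(C,q),p)-uv).ravel(),[540,10,-.26]); q=r.x
print("case",q,r.fun.round(1))
L=[case([(-60-t-11,45,60)],q)[0].round(0) for t in (0,)]
print("lip home",L,"knob",case([(0,-58,94)],q))
for c in [(365,353)]:
    w=ray(np.array(c)/2.6+[190,100],62,p); d=w-q.tolist()[:2]+[0] if 0 else w[:2]-q[:2]
    c_,s_=np.cos(q[2]),np.sin(q[2]); print("lip",w,"in case",c_*d[0]+s_*d[1],-s_*d[0]+c_*d[1])
a,b=[ray(np.array(c)/2.6+[190,100],102,p) for c in ((515,250),(498,222))]
h=np.arctan2(*(b-a)[1::-1]);print("bar heading",h,"theta",np.pi/2+q[2]-h, a,b)
E
python3 -m crank '[{"offset":[0.02,0.05,0],"spin":7},{"offset":[0.04,0.09,0],"spin":14},{"offset":[0.06,0.13,0],"spin":21},{"offset":[0.08,0.17,0],"spin":28},{"offset":[0.10,0.21,0],"spin":35},{"offset":[0.12,0.25,0],"spin":42},{"offset":[0.14,0.29,0],"spin":49},{"offset":[0.14,0.29,0],"spin":56}]' 0 20
```

```text
case [ 5.50290661e+02 -4.66632643e+00 -2.84491918e-01] [-1.4 -1.3  1.1  0.8  2.4  0.4 -2.1 -0.1]
lip home [array([495.,  58.,  60.])] knob [[534.01181056 -60.33498046  94.        ]]
lip [457.40220847  67.10624543  62.        ] in case -109.29913857977112 42.816642949857496
bar heading 0.5265513047021776 theta 0.7597531043606284 [541.52285477 -56.886475   102.        ] [565.19640589 -43.12518868 102.        ]
clock: 1.52
eef_pos: [314.6, -229.3, 205.7]
eef_rot: [3.141, 0.0, 1.306]
wrist_force: [-0.4, -1.0, 0.6]
finger_gap: 44.0
```

```bash
python3 -m crank '[{"offset":[0.02,0.04,0],"spin":7},{"offset":[0.04,0.08,0],"spin":14},{"offset":[0.06,0.12,0],"spin":21},{"offset":[0.08,0.16,0],"spin":28},{"offset":[0.10,0.20,0],"spin":35},{"offset":[0.115,0.24,0],"spin":42},{"offset":[0.115,0.27,0],"spin":49},{"offset":[0.115,0.30,0],"spin":56}]' 0
python3 - <<'E'
from cell import manip
import cv2
from h import *
s=manip.read_state();p=manip.camera("wrist");cv2.imwrite("pics/w1.png",p["pixels"][:,:,::-1])
np.savez("w1.npz",pos=s["eef_pos"],rot=s["eef_rot"],he=p["hand_eye"],k=[p["fx"],p["fy"],p["cx"],p["cy"]])
print(s["eef_pos"],s["eef_rot"],np.round(p["hand_eye"],3).tolist())
for n in ("tray_lip","timer_grip","eraser"):
        print(n,[(np.round(d["location"],0).tolist(),round(d["conf"],2)) for d in manip.search_frame(p,n)[:2]])
E
```

```text
clock: 2.18
eef_pos: [430.0, 73.2, 205.7]
eef_rot: [3.141, 0.0, 2.29]
wrist_force: [0.5, -1.1, -0.1]
finger_gap: 0.6
[429.96782059  73.23737473 205.69875713] [3.14058386e+00 1.07500963e-04 2.28969052e+00] [[-0.001, -0.961, -0.278, 82.031], [1.0, -0.001, -0.0, -0.382], [0.0, -0.278, 0.961, -180.492], [0.0, 0.0, 0.0, 1.0]]
tray_lip [([477.0, 78.0, 36.0], 0.64)]
timer_grip []
eraser [([524.0, 70.0, 73.0], 0.97)]
```

View pics/w1.png

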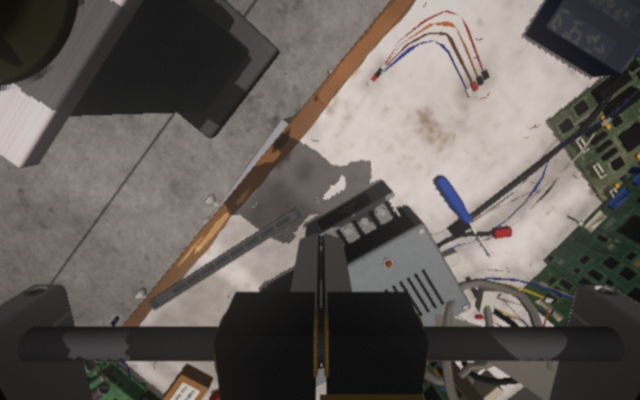

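The wrist view shows the lip front edge from about (308,225) to (382,182). The near-left case corner is at about (408,207).

```bash
cat >> h.py <<'E'
from scipy.spatial.transform import Rotation as Ro
def wristE(pos,rot,he):
    T=np.eye(4);T[:3,:3]=Ro.from_euler("xyz",rot).as_matrix();T[:3,3]=pos
    return np.linalg.inv(T@np.array(he))
E
python3 - <<'E'
from h import *
import cv2
d=np.load("w1.npz");p=dict(zip(("fx","fy","cx","cy"),d["k"]));E=wristE(d["pos"],d["rot"],d["he"])
q=[550.3,-4.7,-.2845]
for uv,z in [((309,224),62),((382,182),62),((408,207),74)]: print(ray(uv,z,p,E).round(1))
print(case([(-60,110,74)],q))
im=cv2.imread("pics/w1.png")
def dr(P,col):
    for u in proj(case(P,q),p,E): cv2.circle(im,tuple(int(16*v) for v in u),16,col,-1,shift=4)
dr([(-60,110,74),(60,110,74)],(0,0,255)); dr([(-109,15,62),(-109,75,62),(-109,45,62)],(0,255,0))
cv2.imwrite("pics/w1c.png",cv2.resize(im[150:330,230:500],None,fx=2.8,fy=2.8))
E
```

```text
[445.   36.7  62. ]
[471.6 120.9  62. ]
[506.  120.1  74. ]
[[523.5864077  117.71888738  74.        ]]
```

View pics/w1c.png

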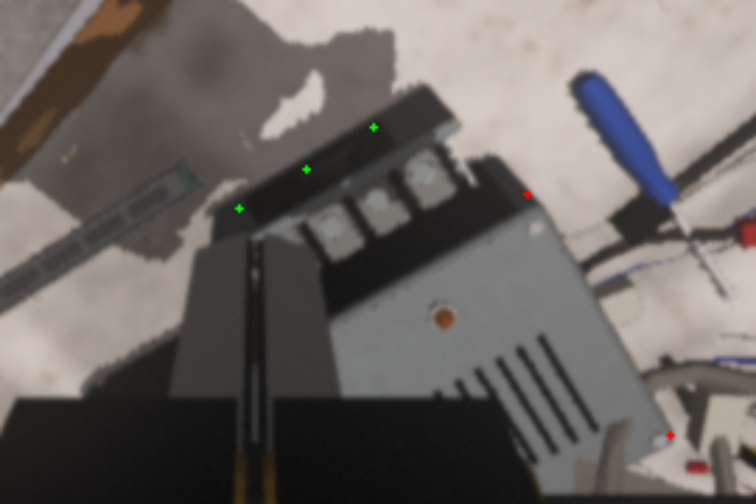

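```bash
python3 -m crank '[{"offset":[-0.006,0.006,0],"spin":7},{"offset":[-0.006,0.006,-0.03],"spin":14},{"offset":[-0.006,0.006,-0.06],"spin":21},{"offset":[-0.006,0.006,-0.09],"spin":28},{"offset":[-0.006,0.006,-0.12],"spin":32.5},{"offset":[-0.006,0.006,-0.148],"spin":32.5},{"offset":[-0.006,0.006,-0.150],"spin":32.5},{"offset":[-0.006,0.006,-0.150],"spin":32.5}]' 0
python3 -m crank '[{"offset":[0.005,-0.0015,0],"spin":0},{"offset":[0.010,-0.003,0],"spin":0},{"offset":[0.015,-0.0045,0],"spin":0},{"offset":[0.019,-0.0055,0],"spin":0},{"offset":[0.023,-0.0065,0],"spin":0},{"offset":[0.027,-0.008,0],"spin":0},{"offset":[0.031,-0.009,0],"spin":0},{"offset":[0.035,-0.010,0],"spin":0}]' 0
```

```text
clock: 3.05
eef_pos: [423.0, 76.0, 55.4]
eef_rot: [-3.141, -0.002, 2.848]
wrist_force: [0.5, 0.5, 1.0]
finger_gap: 0.7
clock: 3.72
eef_pos: [458.1, 65.9, 55.3]
eef_rot: [-3.141, -0.003, 2.848]
wrist_force: [-3.2, -0.1, 1.7]
finger_gap: 0.3
```

```bash
python3 -m crank '[{"offset":[0.003,-0.001,0],"spin":0},{"offset":[0.006,-0.002,0],"spin":0},{"offset":[0.009,-0.003,0],"spin":0},{"offset":[0.012,-0.0035,0],"spin":0},{"offset":[0.015,-0.0045,0],"spin":0},{"offset":[0.018,-0.005,0],"spin":0},{"offset":[0.020,-0.006,0],"spin":0},{"offset":[0.020,-0.006,0],"spin":0}]' 0
python3 -m crank '[{"offset":[0.001,0,0],"spin":0},{"offset":[0.002,-0.0005,0],"spin":0},{"offset":[0.003,-0.001,0],"spin":0},{"offset":[0.003,-0.001,0],"spin":0},{"offset":[0.004,-0.001,0],"spin":0},{"offset":[0.004,-0.001,0],"spin":0},{"offset":[0.004,-0.001,0],"spin":0},{"offset":[0.004,-0.001,0],"spin":0}]' 0
```

```text
clock: 4.38
eef_pos: [478.6, 59.8, 55.3]
eef_rot: [-3.141, -0.002, 2.848]
wrist_force: [-0.4, -0.2, -0.8]
finger_gap: 0.2
clock: 5.05
eef_pos: [482.5, 58.7, 55.3]
eef_rot: [-3.141, -0.002, 2.848]
wrist_force: [-3.9, 0.0, 0.5]
finger_gap: 0.2
```

```bash
python3 - <<'E'
from cell import manip
import cv2
p=manip.camera("top");cv2.imwrite("pics/t2.png",cv2.resize(p["pixels"][120:270,280:440,::-1],None,fx=4,fy=4,interpolation=cv2.INTER_CUBIC))
p=manip.camera("scene");cv2.imwrite("pics/s2.png",cv2.resize(p["pixels"][140:270,270:430,::-1],None,fx=4,fy=4,interpolation=cv2.INTER_CUBIC))
E
```

```text
(no output)
```

View pics/s2.png

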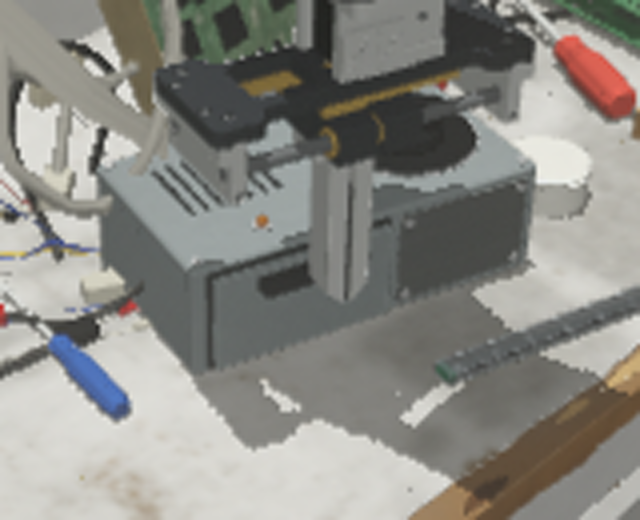

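The tray is almost home, with only a thin gap at its left edge. I'll push in small steps until the force rises.

```bash
python3 -m crank '[{"offset":[0.0005,0,0],"spin":0},{"offset":[0.001,-0.0003,0],"spin":0},{"offset":[0.0015,-0.0005,0],"spin":0},{"offset":[0.002,-0.0006,0],"spin":0},{"offset":[0.002,-0.0006,0],"spin":0},{"offset":[0.002,-0.0006,0],"spin":0},{"offset":[0.002,-0.0006,0],"spin":0},{"offset":[0.002,-0.0006,0],"spin":0}]' 0
```

```text
clock: 5.82
eef_pos: [483.7, 58.6, 55.2]
eef_rot: [-3.141, -0.005, 2.848]
wrist_force: [-10.4, 3.7, 5.5]
finger_gap: 0.1
```

The force rose to 11 N after only 1.2 mm of travel, so the tray is against its home stop. I'll retreat, rise and open, and take fresh views of the knob.

```bash
python3 -m crank '[{"offset":[-0.01,0.003,0],"spin":0},{"offset":[-0.03,0.009,0],"spin":0},{"offset":[-0.04,0.01,0.03],"spin":0},{"offset":[-0.04,0.01,0.06],"spin":0},{"offset":[-0.04,-0.02,0.10],"spin":7},{"offset":[-0.04,-0.05,0.13],"spin":14},{"offset":[-0.04,-0.08,0.145],"spin":21},{"offset":[-0.04,-0.10,0.145],"spin":28}]' 0.45 20
python3 - <<'E'
from cell import manip
import cv2
from h import *
s=manip.read_state();p=manip.camera("wrist");cv2.imwrite("pics/w3.png",p["pixels"][:,:,::-1])
np.savez("w3.npz",pos=s["eef_pos"],rot=s["eef_rot"],he=p["hand_eye"],k=[p["fx"],p["fy"],p["cx"],p["cy"]])
print(s["eef_pos"],s["eef_rot"])
t=manip.camera("top");cv2.imwrite("pics/t3.png",t["pixels"][:,:,::-1])
for P in (p,t):
    print([(np.round(d["location"],0).tolist(),round(d["conf"],2)) for d in manip.search_frame(P,"timer_grip")[:2]])
a=cv2.resize(t["pixels"][130:250,290:440,::-1],None,fx=4,fy=4,interpolation=cv2.INTER_CUBIC)
b=cv2.resize(p["pixels"][:,:,::-1],(0,0),fx=1,fy=1)
cv2.imwrite("pics/t3c.png",a)
E
```

```text
clock: 6.48
eef_pos: [445.2, -43.4, 204.4]
eef_rot: [-3.138, 0.002, -2.951]
wrist_force: [0.4, -0.0, 0.2]
finger_gap: 42.1
[445.1722903  -43.36296537 204.36125376] [-3.13797255e+00  2.24904551e-03 -2.95063082e+00]
[([533.0, -53.0, 84.0], 0.78)]
[([542.0, -47.0, 81.0], 0.53)]
```

View pics/t3c.png

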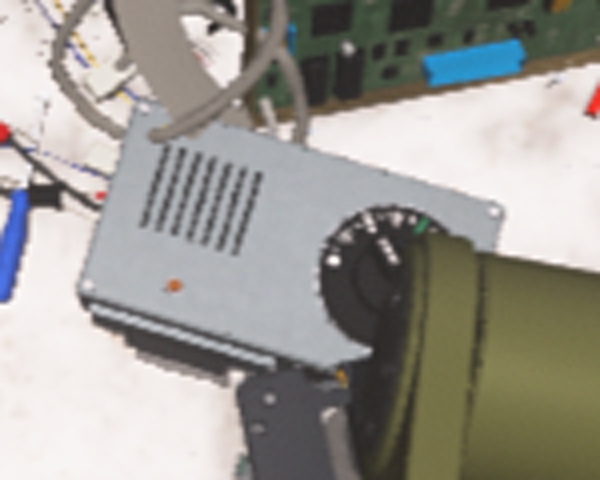

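View pics/w3.png

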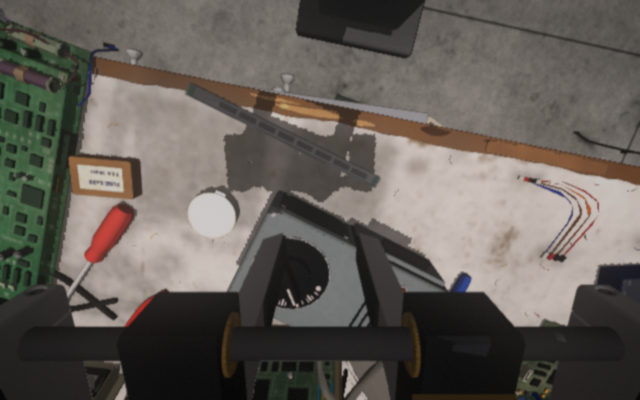

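The tray looks home, but a light strip still shows along the front in the top view. I'll check by rectifying the before and after pictures into the case frame.

```bash
python3 - <<'E'
from h import *
import cv2
p=dict(fx=385.705,fy=385.705,cx=319.12,cy=203.44,extrinsics=[[0.006,-1.0,-0.006,90.079],[-0.99,-0.005,-0.14,534.395],[0.14,0.007,-0.99,861.709],[0,0,0,1]])
q=[550.3,-4.7,-.2845]
C=np.array([(60,110,74),(60,-110,74),(-60,-110,74),(-60,110,74)])
uv=proj(case(C,q),p)
S=2.6
dst=np.c_[(120-C[:,1])*S,(70-C[:,0])*S]
H=cv2.getPerspectiveTransform(uv.astype(np.float32),dst.astype(np.float32))
out=[]
for f,z in (("top1",0),("t3",0)):
    w=cv2.warpPerspective(cv2.imread(f"pics/{f}.png"),H,(int(240*S),int(113*S)*1 if 0 else 298),flags=cv2.INTER_CUBIC)
    w2=cv2.warpPerspective(cv2.imread(f"pics/{f}.png"),H,(624,500),flags=cv2.INTER_CUBIC)[:500]
    out.append(w2)
a=np.vstack([out[0][100:500],out[1][280:480]])
for x in (0,):
    cv2.line(a,(0,int(130*S)-100),(623,int(130*S)-100),(0,0,255),1);cv2.line(a,(0,400+int(130*S)-280),(623,400+int(130*S)-280),(0,0,255),1)
cv2.imwrite("pics/rect.png",a)
E
```

```text
(no output)
```

View pics/rect.png

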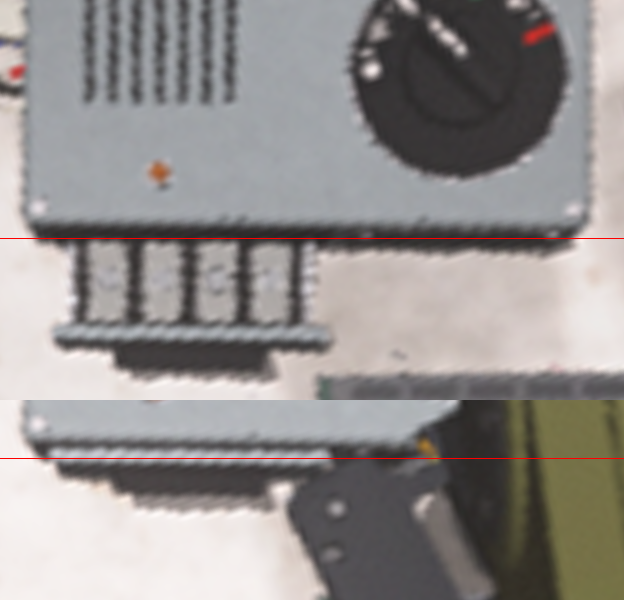

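Plate travel is 35 mm and it now sits right at the case's front edge, so the tray is home. The dial centre puts the knob about 5 mm further along case +x than my fit, at about (539,-61), with its angle near 0.76. I'll move above it and look.

```bash
python3 -m crank '[{"offset":[0.03,-0.006,0],"spin":7},{"offset":[0.06,-0.012,0],"spin":14},{"offset":[0.093,-0.018,0],"spin":19.3},{"offset":[0.093,-0.018,-0.03],"spin":19.3},{"offset":[0.093,-0.018,-0.06],"spin":19.3},{"offset":[0.093,-0.018,-0.074],"spin":19.3},{"offset":[0.093,-0.018,-0.074],"spin":19.3},{"offset":[0.093,-0.018,-0.074],"spin":19.3}]' 0.45 20
python3 - <<'E'
from cell import manip
import cv2
from h import *
s=manip.read_state();p=manip.camera("wrist")
E=wristE(s["eef_pos"],s["eef_rot"],p["hand_eye"])
np.savez("w4.npz",E=E,k=[p["fx"],p["fy"],p["cx"],p["cy"]])
print(s["eef_pos"],s["eef_rot"],s["joints"],s["moment"])
T=s["eef_pos"]
im=np.ascontiguousarray(p["pixels"][:,:,::-1])
u=proj([[T[0],T[1],102]],p,E)[0];print(u)
im=cv2.resize(im[140:340,190:450],None,fx=3,fy=3,interpolation=cv2.INTER_CUBIC)
c=tuple(int(v) for v in (u-[190,140])*3+1.5)
cv2.drawMarker(im,c,(0,255,0),0,14,1)
cv2.imwrite("pics/w4.png",im)
E
```

```text
clock: 7.35
eef_pos: [536.8, -58.7, 125.9]
eef_rot: [-3.142, -0.005, -2.624]
wrist_force: [0.5, -0.3, 1.0]
finger_gap: 42.1
[536.78299497 -58.68741104 125.94311511] [-3.14155874 -0.0047657  -2.62386971] [-0.17518899  0.35883873  1.63703596 -0.00336472  1.1493651  -2.26232635] [ 0.13737511 -0.15682793  0.02937695]
[319.458971   232.97707137]
```

View pics/w4.png

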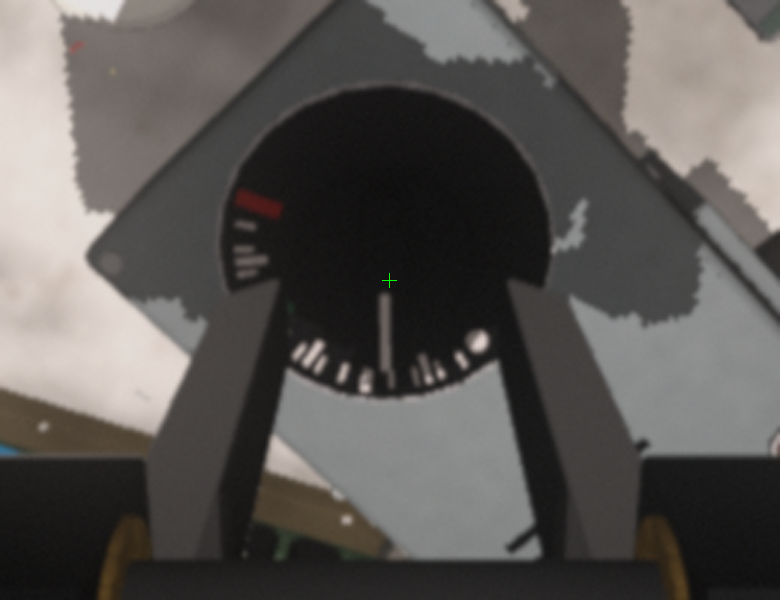

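The white line is parallel to the tool x axis and about 1 px off the jaw centre. The dial centre is at crop (385,242).

```bash
python3 - <<'E'
from h import *
d=np.load("w4.npz");p=dict(zip(("fx","fy","cx","cy"),d["k"]));E=d["E"]
f=lambda c:np.array(c)/3+[190,140]
print("dial",ray(f((385,242)),75,p,E));a,b=ray(f((384,293)),102,p,E),ray(f((386.5,370)),102,p,E);print("line",a,b,np.arctan2(*(b-a)[1::-1]))
for c in ((90,257),(640,130)):print("edge",ray(f(c),74,p,E))
print("white dot",ray(f((478,341)),75,p,E),"red",ray(f((260,204)),75,p,E))
E
```

```text
dial [537.81948055 -59.20724853  75.        ]
line [540.24503074 -57.86640478 102.        ] [556.68849972 -47.90199582 102.        ] 0.5448047668180984
edge [ 578.87448784 -122.50891093   74.        ]
edge [481.79122488 -18.88486172  74.        ]
white dot [549.5957058  -24.69204909  75.        ] red [544.52409997 -91.34462567  75.        ]
```

```bash
python3 -m crank '[{"offset":[0.001,-0.0007,0],"spin":1.5},{"offset":[0.001,-0.0007,-0.01],"spin":1.5},{"offset":[0.001,-0.0007,-0.02],"spin":1.5},{"offset":[0.001,-0.0007,-0.03],"spin":1.5},{"offset":[0.001,-0.0007,-0.036],"spin":1.5},{"offset":[0.001,-0.0007,-0.038],"spin":1.5},{"offset":[0.001,-0.0007,-0.038],"spin":1.5},{"offset":[0.001,-0.0007,-0.038],"spin":1.5}]' 0.35 20
python3 -m crank '[{"offset":[0,0,0],"spin":0},{"offset":[0,0,0],"spin":0},{"offset":[0,0,0],"spin":0},{"offset":[0,0,0],"spin":0},{"offset":[0,0,0],"spin":0},{"offset":[0,0,0],"spin":0},{"offset":[0,0,0],"spin":0},{"offset":[0,0,0],"spin":0}]' 0 55
python3 -c "
from cell import manip
print(manip.read_state())"
```

```text
clock: 8.07
eef_pos: [538.4, -59.7, 89.2]
eef_rot: [-3.14, -0.003, -2.598]
wrist_force: [0.1, 0.7, 1.0]
finger_gap: 32.5
clock: 8.73
eef_pos: [538.6, -59.8, 89.4]
eef_rot: [-3.14, -0.003, -2.598]
wrist_force: [0.6, -1.9, 2.3]
finger_gap: 11.0
{'clock': 8.7333, 'joints': array([-0.17657153,  0.40715439,  1.66428807, -0.00367857,  1.07087685,
       -2.2894179 ]), 'qd': array([-0.0011726 , -0.00155281, -0.00060596, -0.00032737,  0.00097158,
       -0.00053388]), 'effort': array([ 9.18678045e-01, -5.32842350e+01, -2.95206660e+01,  2.75422353e-01,
        2.50686575e-01, -4.76452068e-02]), 'eef_pos': array([538.60226362, -59.81211368,  89.41164031]), 'eef_rot': array([-3.13964383e+00, -2.67366413e-03, -2.59778070e+00]), 'wrist_force': array([ 0.64294367, -1.89775353,  2.31874549]), 'moment': array([-0.19389335, -0.22290067,  0.00151107]), 'finger_gap': 10.9661093768961}
```

```bash
python3 -m crank '[{"offset":[0,0,0],"spin":-2},{"offset":[0,0,0],"spin":-5},{"offset":[0,0,0],"spin":-8},{"offset":[0,0,0],"spin":-11},{"offset":[0,0,0],"spin":-14},{"offset":[0,0,0],"spin":-17},{"offset":[0,0,0],"spin":-20},{"offset":[0,0,0],"spin":-20}]'
cat > st.py <<'E'
from cell import manip
import numpy as np
s=manip.read_state();y=s["eef_rot"][2];d=(-2.598-y)%(2*np.pi)
print("yaw",y.round(4),"theta~",(0.742+d).round(4),"M",s["moment"].round(3),"F",s["wrist_force"].round(1),"pos",s["eef_pos"].round(1),"j6",s["joints"][5].round(3),s["effort"][5].round(3),"gap",s["finger_gap"].round(2),s["clock"])
E
python3 st.py
```

```text
clock: 9.4
eef_pos: [538.5, -59.4, 89.4]
eef_rot: [-3.14, -0.003, -2.949]
wrist_force: [-1.4, 2.4, 2.6]
finger_gap: 11.4Traceback (most recent call last):
  File "st.py", line 4, in <module>
    print("yaw",y.round(4),"theta~",(0.742+d).round(4),"M",s["moment"].round(3),"F",s["wrist_force"].round(1),"pos",s["eef_pos"].round(1),"j6",s["joints"][5].round(3),s["effort"][5].round(3),"gap",s["finger_gap"].round(2),s["clock"])
                                                                                                                                                                                                     ^^^^^^^^^^^^^^^^^^^^^
AttributeError: 'float' object has no attribute 'round'
```

```bash
sed -i 's/s\["finger_gap"\].round(2)/s["finger_gap"]/' st.py; python3 st.py
python3 -m crank '[{"offset":[0,0,0],"spin":-5},{"offset":[0,0,0],"spin":-10},{"offset":[0,0,0],"spin":-15},{"offset":[0,0,0],"spin":-20},{"offset":[0,0,0],"spin":-25},{"offset":[0,0,0],"spin":-30},{"offset":[0,0,0],"spin":-35},{"offset":[0,0,0],"spin":-40}]'
python3 st.py
python3 -m crank '[{"offset":[0,0,0],"spin":-5},{"offset":[0,0,0],"spin":-10},{"offset":[0,0,0],"spin":-15},{"offset":[0,0,0],"spin":-20},{"offset":[0,0,0],"spin":-25},{"offset":[0,0,0],"spin":-30},{"offset":[0,0,0],"spin":-35},{"offset":[0,0,0],"spin":-40}]'
python3 st.py
```

```text
yaw -2.9491 theta~ 1.0931 M [ 0.565  0.093 -0.015] F [-1.4  2.4  2.6] pos [538.5 -59.4  89.4] j6 -1.939 1.211 gap 11.375790446558916 9.4
clock: 10.07
eef_pos: [538.6, -58.6, 89.4]
eef_rot: [-3.142, -0.003, 2.634]
wrist_force: [1.5, 7.2, 1.4]
finger_gap: 11.6
yaw 2.6339 theta~ 1.7933 M [ 1.373 -0.499  0.074] F [1.5 7.2 1.4] pos [538.6 -58.6  89.4] j6 -1.24 -2.055 gap 11.615383881599872 10.0667
clock: 10.73
eef_pos: [539.2, -58.0, 89.5]
eef_rot: [3.14, -0.004, 1.934]
wrist_force: [4.5, 4.5, -1.7]
finger_gap: 11.3
yaw 1.9338 theta~ 2.4934 M [ 0.85 -1.11  0.19] F [ 4.5  4.5 -1.7] pos [539.2 -58.   89.5] j6 -0.542 -2.051 gap 11.251034124603922 10.7333
```

```bash
python3 -m crank '[{"offset":[0.0003,0.0003,0],"spin":-3},{"offset":[0.0005,0.0005,0],"spin":-6},{"offset":[0.0005,0.0005,0],"spin":-9},{"offset":[0.0005,0.0005,0],"spin":-12},{"offset":[0.0005,0.0005,0],"spin":-15},{"offset":[0.0005,0.0005,0],"spin":-16},{"offset":[0.0005,0.0005,0],"spin":-16},{"offset":[0.0005,0.0005,0],"spin":-16}]'
python3 st.py
python3 -m crank '[{"offset":[0,0,0],"spin":-0.5},{"offset":[0,0,0],"spin":-1},{"offset":[0,0,0],"spin":-1.5},{"offset":[0,0,0],"spin":-2},{"offset":[0,0,0],"spin":-2.5},{"offset":[0,0,0],"spin":-3},{"offset":[0,0,0],"spin":-3.5},{"offset":[0,0,0],"spin":-4}]'
python3 st.py
```

```text
clock: 11.4
eef_pos: [539.6, -57.8, 89.4]
eef_rot: [3.14, -0.003, 1.657]
wrist_force: [-0.5, -4.0, 0.6]
finger_gap: 10.9
yaw 1.6568 theta~ 2.7704 M [-0.841  0.005  0.039] F [-0.5 -4.   0.6] pos [539.6 -57.8  89.4] j6 -0.264 0.181 gap 10.939365888141008 11.4
clock: 12.07
eef_pos: [539.7, -57.8, 89.4]
eef_rot: [3.14, -0.003, 1.586]
wrist_force: [1.8, -2.4, 0.4]
finger_gap: 11.5
yaw 1.5862 theta~ 2.841 M [-0.612 -0.252  0.116] F [ 1.8 -2.4  0.4] pos [539.7 -57.8  89.4] j6 -0.193 -0.103 gap 11.470168469395844 12.0667
```

```bash
python3 -m crank '[{"offset":[0,0,0],"spin":-0.5},{"offset":[0,0,0],"spin":-1},{"offset":[0,0,0],"spin":-1.5},{"offset":[0,0,0],"spin":-2},{"offset":[0,0,0],"spin":-2.5},{"offset":[0,0,0],"spin":-3},{"offset":[0,0,0],"spin":-3.5},{"offset":[0,0,0],"spin":-4}]'
python3 st.py
python3 -m crank '[{"offset":[0,0,0],"spin":-0.5},{"offset":[0,0,0],"spin":-1},{"offset":[0,0,0],"spin":-1.5},{"offset":[0,0,0],"spin":-2},{"offset":[0,0,0],"spin":-2.5},{"offset":[0,0,0],"spin":-3},{"offset":[0,0,0],"spin":-3.5},{"offset":[0,0,0],"spin":-4}]'
python3 st.py
```

```text
clock: 12.73
eef_pos: [539.7, -57.8, 89.4]
eef_rot: [3.14, -0.003, 1.515]
wrist_force: [1.8, -3.1, -0.4]
finger_gap: 11.1
yaw 1.5154 theta~ 2.9118 M [-0.583 -0.456  0.144] F [ 1.8 -3.1 -0.4] pos [539.7 -57.8  89.4] j6 -0.122 -0.099 gap 11.099473534479896 12.7333
clock: 13.4
eef_pos: [539.8, -57.8, 89.4]
eef_rot: [3.14, -0.003, 1.445]
wrist_force: [3.3, -2.7, -0.8]
finger_gap: 11.3
yaw 1.4448 theta~ 2.9824 M [-0.636 -0.664  0.089] F [ 3.3 -2.7 -0.8] pos [539.8 -57.8  89.4] j6 -0.052 -0.096 gap 11.27929295766379 13.4
```

```bash
python3 -m crank '[{"offset":[0,0,0],"spin":-0.5},{"offset":[0,0,0],"spin":-1},{"offset":[0,0,0],"spin":-1.5},{"offset":[0,0,0],"spin":-2},{"offset":[0,0,0],"spin":-2.5},{"offset":[0,0,0],"spin":-3},{"offset":[0,0,0],"spin":-3.5},{"offset":[0,0,0],"spin":-4}]'
python3 st.py
```

```text
clock: 14.07
eef_pos: [539.9, -57.8, 89.4]
eef_rot: [3.139, -0.003, 1.374]
wrist_force: [2.9, -2.9, -1.8]
finger_gap: 10.9
yaw 1.3741 theta~ 3.0531 M [-0.707 -0.816  0.148] F [ 2.9 -2.9 -1.8] pos [539.9 -57.8  89.4] j6 0.019 -0.094 gap 10.86418125039697 14.0667
```

```bash
python3 -m crank '[{"offset":[0,0,0],"spin":-0.5},{"offset":[0,0,0],"spin":-1},{"offset":[0,0,0],"spin":-1.5},{"offset":[0,0,0],"spin":-2},{"offset":[0,0,0],"spin":-2},{"offset":[0,0,0],"spin":-2.5},{"offset":[0,0,0],"spin":-2.5},{"offset":[0,0,0],"spin":-3}]'
python3 st.py
```

```text
clock: 14.73
eef_pos: [540.0, -57.9, 89.4]
eef_rot: [3.139, -0.003, 1.321]
wrist_force: [4.0, -2.8, -1.2]
finger_gap: 11.6
yaw 1.3214 theta~ 3.1058 M [-0.682 -0.865  0.206] F [ 4.  -2.8 -1.2] pos [540.  -57.9  89.4] j6 0.072 -0.194 gap 11.55271673632641 14.7333
```

```bash
cat > st2.py <<'E'
from cell import manip
import numpy as np
M=[];e=[]
for i in range(5):
    s=manip.read_state();M.append(s["moment"][2]);e.append(s["effort"][5]);manip.camera("top")
y=s["eef_rot"][2];d=(-2.598-y)%(2*np.pi)
print("theta~",(0.742+d).round(4),"Mz",np.mean(M).round(3),np.std(M).round(3),"eff6",np.mean(e).round(3),"F",s["wrist_force"].round(1),s["clock"])
E
python3 st2.py
python3 -m crank '[{"offset":[0,0,0],"spin":-0.5},{"offset":[0,0,0],"spin":-1},{"offset":[0,0,0],"spin":-1.5},{"offset":[0,0,0],"spin":-2},{"offset":[0,0,0],"spin":-2},{"offset":[0,0,0],"spin":-2},{"offset":[0,0,0],"spin":-2},{"offset":[0,0,0],"spin":-2}]'
python3 st2.py
```

```text
theta~ 3.1058 Mz 0.165 0.039 eff6 0.105 F [ 3.3 -3.6 -1.6] 14.9333
clock: 15.65
eef_pos: [540.0, -57.8, 89.5]
eef_rot: [3.139, -0.003, 1.287]
wrist_force: [3.4, -3.2, -1.6]
finger_gap: 11.4
theta~ 3.1407 Mz 0.257 0.021 eff6 0.273 F [ 3.5 -3.3 -1. ] 15.85
```

```bash

python3 -m crank '[{"offset":[0,0,0],"spin":-0.5},{"offset":[0,0,0],"spin":-1},{"offset":[0,0,0],"spin":-1.5},{"offset":[0,0,0],"spin":-2},{"offset":[0,0,0],"spin":-2},{"offset":[0,0,0],"spin":-2},{"offset":[0,0,0],"spin":-2},{"offset":[0,0,0],"spin":-2}]'
python3 st2.py
```

```text
clock: 16.57
eef_pos: [540.0, -57.9, 89.4]
eef_rot: [3.139, -0.003, 1.252]
wrist_force: [3.9, -2.6, -0.9]
finger_gap: 11.3
theta~ 3.1755 Mz 0.289 0.033 eff6 0.272 F [ 3.7 -3.6 -1.9] 16.7667
```

```bash

python3 -m crank '[{"offset":[0,0,0],"spin":-0.5},{"offset":[0,0,0],"spin":-1},{"offset":[0,0,0],"spin":-1.5},{"offset":[0,0,0],"spin":-1.5},{"offset":[0,0,0],"spin":-1.5},{"offset":[0,0,0],"spin":-1.5},{"offset":[0,0,0],"spin":-1.5},{"offset":[0,0,0],"spin":-1.5}]'
python3 st2.py
```

```text
clock: 17.48
eef_pos: [540.0, -57.8, 89.4]
eef_rot: [3.139, -0.003, 1.225]
wrist_force: [4.2, -3.3, -0.0]
finger_gap: 11.6
theta~ 3.2018 Mz 0.274 0.026 eff6 0.272 F [ 4.3 -3.1 -1.7] 17.6833
```

```bash

python3 -m crank '[{"offset":[0,0,0],"spin":-0.5},{"offset":[0,0,0],"spin":-1},{"offset":[0,0,0],"spin":-1},{"offset":[0,0,0],"spin":-1},{"offset":[0,0,0],"spin":-1},{"offset":[0,0,0],"spin":-1},{"offset":[0,0,0],"spin":-1},{"offset":[0,0,0],"spin":-1}]'
python3 st2.py
```

```text
clock: 18.4
eef_pos: [540.0, -57.8, 89.4]
eef_rot: [3.139, -0.003, 1.208]
wrist_force: [4.2, -2.9, -1.5]
finger_gap: 11.4
theta~ 3.2192 Mz 0.259 0.016 eff6 0.274 F [ 3.8 -2.  -0.8] 18.6
```

```bash

python3 -m crank '[{"offset":[0,0,0],"spin":-0.5},{"offset":[0,0,0],"spin":-1},{"offset":[0,0,0],"spin":-1},{"offset":[0,0,0],"spin":-1},{"offset":[0,0,0],"spin":-1},{"offset":[0,0,0],"spin":-1},{"offset":[0,0,0],"spin":-1},{"offset":[0,0,0],"spin":-1}]'
python3 st2.py
```

```text
clock: 19.32
eef_pos: [540.0, -57.8, 89.4]
eef_rot: [3.139, -0.003, 1.191]
wrist_force: [2.8, -2.7, -0.1]
finger_gap: 11.1
theta~ 3.2367 Mz 0.343 0.029 eff6 0.351 F [ 3.7 -2.8 -1. ] 19.5167
```

```bash

python3 -m crank '[{"offset":[0,0,0],"spin":-0.5},{"offset":[0,0,0],"spin":-1},{"offset":[0,0,0],"spin":-1},{"offset":[0,0,0],"spin":-1},{"offset":[0,0,0],"spin":-1},{"offset":[0,0,0],"spin":-1},{"offset":[0,0,0],"spin":-1},{"offset":[0,0,0],"spin":-1}]'
python3 st2.py
```

```text
clock: 20.23
eef_pos: [540.0, -57.8, 89.4]
eef_rot: [3.139, -0.003, 1.173]
wrist_force: [2.8, -3.3, -1.1]
finger_gap: 11.1
theta~ 3.2541 Mz 0.452 0.024 eff6 0.461 F [ 2.6 -1.9 -1.6] 20.4333
```

```bash

python3 -m crank '[{"offset":[0,0,0],"spin":-0.3},{"offset":[0,0,0],"spin":-0.6},{"offset":[0,0,0],"spin":-0.6},{"offset":[0,0,0],"spin":-0.6},{"offset":[0,0,0],"spin":-0.6},{"offset":[0,0,0],"spin":-0.6},{"offset":[0,0,0],"spin":-0.6},{"offset":[0,0,0],"spin":-0.6}]'
python3 st2.py
```

```text
clock: 21.15
eef_pos: [539.9, -57.8, 89.4]
eef_rot: [3.139, -0.003, 1.163]
wrist_force: [2.5, -0.9, -0.3]
finger_gap: 11.5
theta~ 3.2646 Mz 0.531 0.023 eff6 0.53 F [ 2.3 -1.9 -0.1] 21.35
```

0.53 N m is held firmly against the stop, between the 0.42 and 0.65 limits. Next I turn back to about 1.80, which is 84°.

```bash

python3 -m crank '[{"offset":[0,0,0],"spin":3},{"offset":[0,0,0],"spin":8},{"offset":[0,0,0],"spin":13},{"offset":[0,0,0],"spin":18},{"offset":[0,0,0],"spin":23},{"offset":[0,0,0],"spin":28},{"offset":[0,0,0],"spin":33},{"offset":[0,0,0],"spin":38}]'
python3 st.py
python3 -m crank '[{"offset":[0,0,0],"spin":5},{"offset":[0,0,0],"spin":10},{"offset":[0,0,0],"spin":15},{"offset":[0,0,0],"spin":20},{"offset":[0,0,0],"spin":25},{"offset":[0,0,0],"spin":30},{"offset":[0,0,0],"spin":34},{"offset":[0,0,0],"spin":38}]'
python3 st.py
python3 -m crank '[{"offset":[0,0,0],"spin":2},{"offset":[0,0,0],"spin":4},{"offset":[0,0,0],"spin":6},{"offset":[0,0,0],"spin":7},{"offset":[0,0,0],"spin":8},{"offset":[0,0,0],"spin":8},{"offset":[0,0,0],"spin":8},{"offset":[0,0,0],"spin":8}]'
python3 st2.py
```

```text
clock: 22.07
eef_pos: [539.2, -57.7, 89.4]
eef_rot: [3.141, -0.004, 1.829]
wrist_force: [-5.2, -2.0, 4.8]
finger_gap: 11.2
yaw 1.8293 theta~ 2.5979 M [-0.394  0.732 -0.018] F [-5.2 -2.   4.8] pos [539.2 -57.7  89.4] j6 -0.437 2.12 gap 11.210120378283046 22.0667
clock: 22.73
eef_pos: [538.5, -58.1, 89.4]
eef_rot: [-3.141, -0.005, 2.495]
wrist_force: [-5.5, -5.8, 4.8]
finger_gap: 11.9
yaw 2.4952 theta~ 1.932 M [-1.164  0.717 -0.091] F [-5.5 -5.8  4.8] pos [538.5 -58.1  89.4] j6 -1.101 1.58 gap 11.85578558927803 22.7333
clock: 23.4
eef_pos: [538.3, -58.3, 89.4]
eef_rot: [-3.14, -0.006, 2.634]
wrist_force: [-2.3, -5.3, 2.2]
finger_gap: 11.2
theta~ 1.7931 Mz -0.019 0.023 eff6 -0.011 F [-1.9 -5.4  2. ] 23.6
```

Now I open and rise straight up about 90 mm, then look with the wrist camera.

```bash

python3 -m crank '[{"offset":[0,0,0],"spin":0},{"offset":[0,0,0],"spin":0},{"offset":[0,0,0],"spin":0},{"offset":[0,0,0],"spin":0},{"offset":[0,0,0.01],"spin":0},{"offset":[0,0,0.02],"spin":0},{"offset":[0,0,0.03],"spin":0},{"offset":[0,0,0.037],"spin":0}]' 0.5 20
python3 - <<'E'
from cell import manip
import cv2
from h import *
s=manip.read_state();p=manip.camera("wrist")
E=wristE(s["eef_pos"],s["eef_rot"],p["hand_eye"])
np.savez("w5.npz",E=E,k=[p["fx"],p["fy"],p["cx"],p["cy"]])
print(s["eef_pos"],s["eef_rot"],s["finger_gap"])
cv2.imwrite("pics/w5.png",cv2.resize(p["pixels"][140:340,190:450,::-1],None,fx=3,fy=3,interpolation=cv2.INTER_CUBIC))
E
```

```text
clock: 24.32
eef_pos: [538.8, -58.4, 128.4]
eef_rot: [-3.141, -0.004, 2.634]
wrist_force: [0.2, 0.0, 0.4]
finger_gap: 46.8
[538.79969256 -58.36536704 128.38950792] [-3.14111074 -0.00391663  2.63403991] 46.80545920234811
```

View pics/w5.png

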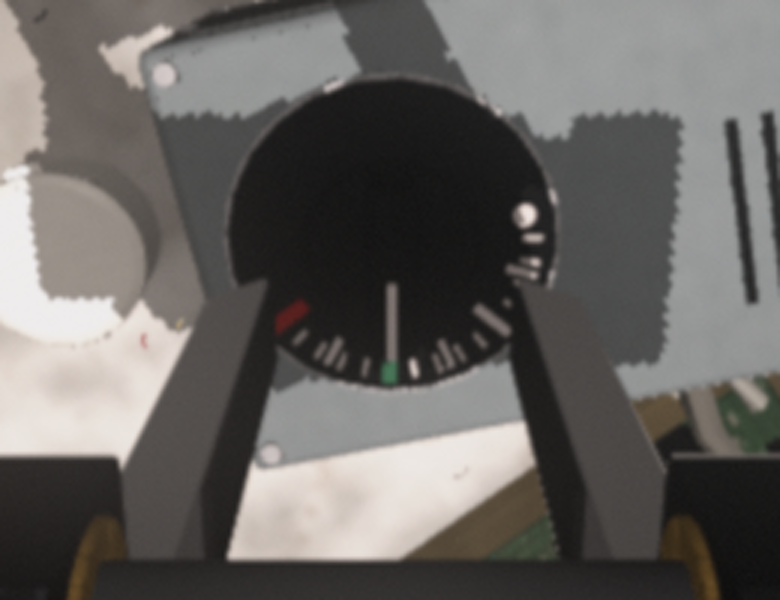

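The white line (x≈391) points straight at the green mark (390,373). I'll rise clear, check the tray and case once from the top camera, and hand in.

```bash

python3 -m crank '[{"offset":[0,0,0.03],"spin":0},{"offset":[0,0,0.06],"spin":0},{"offset":[0,0,0.09],"spin":0},{"offset":[-0.03,-0.03,0.11],"spin":0},{"offset":[-0.06,-0.06,0.11],"spin":0},{"offset":[-0.09,-0.10,0.11],"spin":0},{"offset":[-0.12,-0.14,0.11],"spin":0},{"offset":[-0.15,-0.18,0.11],"spin":0}]'
python3 - <<'E'
from cell import manip
import cv2
p=manip.camera("top");cv2.imwrite("pics/t6.png",cv2.resize(p["pixels"][130:270,290:450,::-1],None,fx=4,fy=4,interpolation=cv2.INTER_CUBIC))
E
```

```text
clock: 25.03
eef_pos: [406.1, -215.0, 239.9]
eef_rot: [-3.142, -0.001, 2.635]
wrist_force: [-0.1, -0.9, -0.7]
finger_gap: 47.1
```

View pics/t6.png

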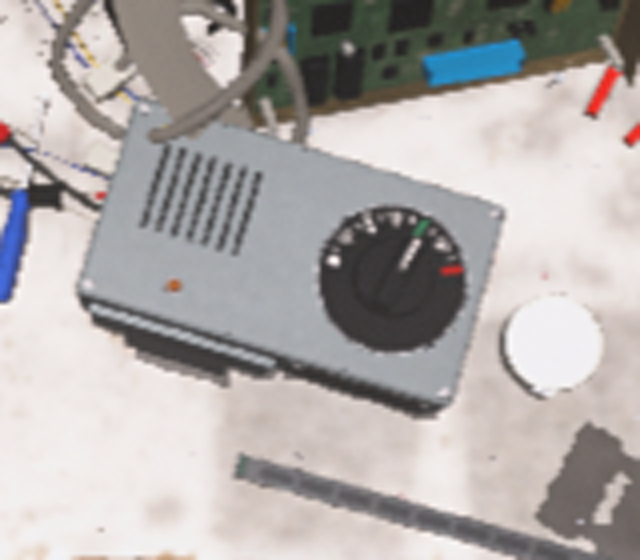

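The case has not shifted: its corners are at the same pixels as after the push. The tray is in, and the line points to green at (422,228).

```bash
python3 -c "
from cell import manip
print(manip.sign_off())"
```

```text
the job is handed in; nothing more can be done
None
```

I carried out the whole sequence and handed the job in at about 25 s of the 64 s. The sign-off gave no verdict, so the result below rests on my own checks.

- **Tray:** I pushed the lip until the force rose sharply, to about 11 N. The before and after pictures show about 35 mm of travel, with the plate now against the front of the case. That 11 N is above the 8 N at which the case may slide, but the pictures show no shift beyond about 1 pixel (2 mm).
- **Winding:** I felt the latch begin at about 3.12 rad, with a steady 0.27 N m. The knob met its stop at about 3.23 rad. I loaded it to 0.53 N m, within the 0.42 to 0.65 limits; the wrist moment and the last joint's torque agreed.
- **Setting:** I turned the knob back to an estimated 1.79 rad and let go. The close-up shows the white line exactly on the green 20-minute mark.
- **Last look:** The case corners are where they were after the push, and the tray is in. The tin, tube and screwdriver look unmoved, though I only judged them by eye. The arm is clear of everything.

My first fit of the case position was about 5 mm off. I corrected it with the wrist camera before gripping the knob.

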